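# Set the metering valve by clicks and open the shut-off

### The arm

A 6-joint arm with a two-finger parallel gripper is mounted at the origin on the work surface. World frame = base frame: x ahead of the robot, y to its left, z up, the work surface at z = 0. Lengths are in m, angles in rad, forces in N, time in s.
With the tool pointing down it reaches from about 0.275 to 0.975 m from the base axis. Payload 8.4 kg.
Tool frame: the origin (TCP) lies at the very end of the fingers, on their centre line; the grasp point (between the pads) lies 19 mm behind it; y points along the fingers, x is the direction in which the jaws open and shut, and the axes are right-handed (so a half turn about y gives the same grasp; the last joint's range is limited). The gripper opens to 92 mm and grips with 3 to 60 N. Pads are 20 mm wide; open, the fingers measure 128 mm over their backs; the gripper's body (75 mm by 189 mm) begins 69 mm behind the grasp point.
Start: joints at [-1.202, 0.353, 1.633, -0, 1.155, -0.002], TCP at [0.226, -0.583, 0.215] pointing down, gripper open.
Joint ranges: [-2.63, 2.63], [-0.92, 2.1], [0.06, 2.66], [-1.3, 4.44], [0, 2.69], [-3.02, 3.02]. Speed limits (rad/s): [2.22, 2.22, 2.79, 3.14, 3.14, 3.14].

### API

Orientations are given as a rotation vector (axis times angle).
In Python, from rig import bot gives the robot as it stands.
- The arm moves only by the tool carry_out, never from a script. Its arguments are lists of equal length, an entry for each row: "rot": the turn, a rotation vector about the world's x, y, z in rad, a list of three; "xyz": the shift along the world's x, y, z in mm, a list of three; "grip": the finger opening in mm, from 0 to 91.9. A call has 1 to 12 rows; each row shifts and turns the commanded pose from where the row before left it; what a row does not reach is not made up. A row lasts 1/10 s, in which the tool goes at most 50 mm and 8.59 degrees, less where a joint would pass 70% of its speed; a pose out of reach is approached as far as the arm can. A call with a gripper value outside its range is refused whole. The fingers move at their own pace and stop on an object; "grip_force" is the grip in N (left out, the last holds). Time passes only in rows, so rows that do not move let the fingers close. It gives the time, the measured TCP pose, the force and the opening at its end, in the units of the state.
- bot.get_state(): the state, without advancing time (a new reading comes with each control period).
- bot.grab_frame(name): name is "scene" or "side" or "wrist"; returns the picture (384x512x3 uint8, red, green, blue); there is no depth.
- bot.camera_model(name): a dict with "camera_matrix" (3x3 intrinsics, pixels), "R" (3x3) and "t" (3): a world point X has camera coordinates R X + t. Camera axes: x right, y down, z forward; pixel columns grow to the right and rows downward; lengths in m; the calibration is good to about 2 mm. A picture is of the moment at which its call begins: read the wrist's pose just before it. camera_model takes no time and is no camera call; for the wrist camera it gives the pose at the moment of the call.
- bot.hand_in(): hands the job in, once; it reports no verdict.
The state is a dict: "t": time; "joints": joint angles; "qd": joint speeds; "tau": joint torques, N m; "tool_pos": TCP position; "tool_rot": TCP orientation; "ft_force": force on the tool from outside, world axes, zero at the start; "ft_torque": the same for the moment, N m; "gripper_width": opening from 0.0 (shut) to 1.0 (fully open).
Only numpy, scipy, OpenCV 4.12 (cv2) and the standard library are available. Lean on these libraries where they do the work, as an engineer would, in place of code of your own. Each camera call takes 0.05 s, during which the arm holds its last target. There are 200 camera calls.

### The job

Set the purge flow on the gas panel by the microscope. Turn the round black handle of the needle valve clockwise to its stop, gently so as not to overload the stop, then open it exactly five clicks back; only after that swing the lever of the shut-off valve fully open, in line with the pipe. Let go of everything and do not disturb the glassware and other things on the bench.

Things in the scene. Friction and masses are not known exactly. Their poses are not given: they have to be found in the camera images.
- gas_panel: Gas metering panel: a metal plate 100 x 380 x 6 mm screwed to the bench, with an 8 mm pipe 40 mm above the bench. Origin on the bench under the pipe; x across the pipe, away from the robot; y along the pipe to the left; z up. On the pipe: inlet elbow y = +145 mm, ball valve with lever y = +85 (body 63 mm high), needle valve with round handle y = -45. It does not move.
- flowmeter (a point): Middle of the glass flowmeter at the right end of the panel (panel y = -168 mm), 30 mm square and 165 mm tall, with an outlet pipe to 186 mm above the bench that bends back to panel x = +40 mm. Fixed.
- gauge (a point): Centre of the pressure gauge behind the pipe, 42 mm across, its top 66 mm above the bench. Fixed.
- handle_centre (a point): Centre of the needle valve's handle, on its upright turning axis, half-way up: a round black knurled knob, 44 mm across and 26 mm tall, its top 104 mm above the bench, with a short white line near the rim that turns with it; below it only the stop collar and the valve, narrower than the knob. Clockwise seen from above closes, anticlockwise opens. Axes as the panel's; they do not turn with the knob.
- handle_top (a point): Top of the handle's cap, on its axis. The handle has 24 even clicks a turn (15 degrees, 0.262 rad each). Turning it out of a click takes 0.1 to 0.15 N m; past half-way it snaps into the next click, and it stays there when let go. At the start it stands at an unknown click, 5 to 10 clicks open; it opens to 16 clicks at most.
- zero_stop: Fixed collar under the handle with the stop that ends the closing turn; the handle meets it at click zero, so five clicks back is 1.31 rad. The stop gives a little: the torque rises by about 0.1 N m for each 0.03 rad turned by the hand. 0.2 N m is a firm, safe touch (about 10 N on the stop); about 0.4 N m (25 N) overloads it. Origin: collar's underside, on the axis, 21 mm below handle_centre.
- stem (a joint): Lift of the needle stem above its closed position, in m: 0 at the stop, +0.000025 m a click (0.6 mm a turn), 0.000125 m at five clicks. Its reading is far too coarse to count clicks by or to find the stop.
- lever_axis (a point): Point on the upright turning axis of the ball valve's lever, 68 mm above the bench, at half the height of the lever's grip sleeve. Its axes turn with the lever: the lever points along its -x.
- lever_grip (a point): Middle of the lever's grey grip sleeve (52 mm long, 14 mm wide, 12 mm tall, underside 62 mm above the bench), 64 mm from lever_axis; the lever ends 90 mm from its axis. Axes as lever_axis.
- lever (a joint): Angle of the ball valve's lever: 0 closed, across the pipe, pointing to the robot (panel -x); grows clockwise seen from above; 1.571 (its stop) open, in line with the pipe, pointing left (panel +y). It stays where it is left and takes about 2 N at the sleeve to move. It starts closed, within 0.25 rad.
- spanner_grip (a point): Handle of a small steel spanner, 140 mm long, lying on the bench; leave alone.
- small_beaker_mid (a point): Middle (half-way up) of a bystander to leave alone: empty glass beaker, 56 mm across, 65 mm tall.
- large_beaker_mid (a point): Middle (half-way up) of a bystander to leave alone: empty glass beaker, 76 mm across, 92 mm tall.
- red_cap_jar_mid (a point): Middle (half-way up) of a bystander to leave alone: white plastic jar with a red screw cap, 48 mm across, 68 mm tall.
- conical_flask_mid (a point): Middle (half-way up) of a bystander to leave alone: empty conical glass flask, 80 mm across at the foot, 126 mm tall.
- measuring_cylinder_mid (a point): Middle (half-way up) of a bystander to leave alone: glass measuring cylinder on a hexagonal foot 60 mm across, 178 mm tall.
- wash_bottle_mid (a point): Middle (half-way up) of a bystander to leave alone: clear wash bottle with a red cap and a bent spout, 64 mm across, 167 mm tall.

How it is judged:
By the outcome, as a careful person would: the job done as asked, in the order asked, and still so for the second after the job is handed in, with the robot touching nothing.
It also fails if it takes over 72 s, if anything falls off the work surface, if the arm or the gripper's body presses on something with over 40 N, if the wrist force passes 120 N, or if a joint passes its speed limit or range.

## Working session

There is one attempt and no reset: what is moved stays moved. The work goes in short steps, Python scripts to look and compute and a tool call to move; the robot and the scene stay as the last step left them, time stands still between calls to the robot, and variables do not carry over. Pictures are saved under pics/ and viewed, about 8 in all and at most 12, crops included, and the job is handed in when it is done.

Besides the shell and the picture viewer there is one more tool, called after "Request:" by a JSON object that holds its "api" and its "payload". carry_out: Moves the arm, as the interface text tells. Its arguments: {"type":"object","properties":{"rot":{"type":"array","items":{"type":"array","items":{"type":"number"}}},"xyz":{"type":"array","items":{"type":"array","items":{"type":"number"}}},"grip":{"type":"array","items":{"type":"number"}},"grip_force":{"type":"number"}},"required":["rot","xyz","grip"]}

```bash
ls; mkdir -p pics
python3 - <<'E'
from rig import bot
import cv2,numpy as np
s=bot.get_state();print({k:np.round(v,3) for k,v in s.items()})
a=[]
for n in ["scene","side","wrist"]:
    m=bot.camera_model(n);f=bot.grab_frame(n);np.savez(f'{n}0.npz',f=f,K=m['camera_matrix'],R=m['R'],t=m['t'])
    print(n,np.round(-m['R'].T@m['t'],3),np.round(m['R'],2).tolist(),np.round(m['camera_matrix'],0).tolist())
    cv2.imwrite(f'pics/{n}0.png',cv2.cvtColor(f,cv2.COLOR_RGB2BGR))
E
```

```text
pics
{'t': np.float64(0.0), 'joints': array([-1.202,  0.354,  1.634, -0.   ,  1.155, -0.002]), 'qd': array([-0.001,  0.   , -0.001,  0.   ,  0.002,  0.002]), 'tau': array([-1.0000e-03, -5.9385e+01, -3.3420e+01,  7.0000e-02,  2.3000e-02,
       -0.0000e+00]), 'tool_pos': array([ 0.226, -0.582,  0.214]), 'tool_rot': array([-1.361,  0.933, -0.931]), 'ft_force': array([ 0.983, -0.266,  1.007]), 'ft_torque': array([0.047, 0.046, 0.012]), 'gripper_width': np.float64(1.0)}
scene [1.234 0.448 1.056] [[-0.58, 0.81, -0.01], [0.63, 0.45, -0.64], [-0.51, -0.38, -0.77]] [[416.0, 0.0, 250.0], [0.0, 416.0, 193.0], [0.0, 0.0, 1.0]]
side [0.475 0.761 0.983] [[-0.98, -0.18, 0.02], [-0.15, 0.72, -0.68], [0.11, -0.67, -0.74]] [[369.0, 0.0, 253.0], [0.0, 369.0, 193.0], [0.0, 0.0, 1.0]]
wrist [ 0.291 -0.557  0.385] [[0.36, -0.93, -0.0], [-0.9, -0.35, 0.25], [-0.23, -0.09, -0.97]] [[314.0, 0.0, 256.0], [0.0, 314.0, 186.0], [0.0, 0.0, 1.0]]
```

View pics/scene0.png

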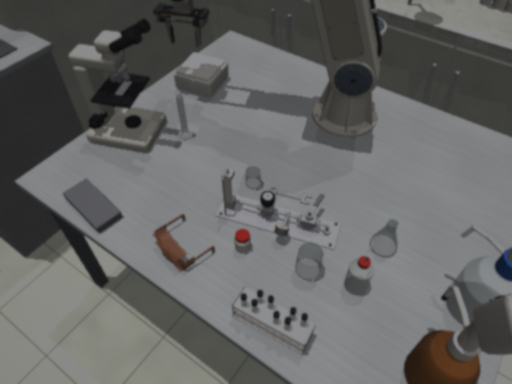

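View pics/side0.png

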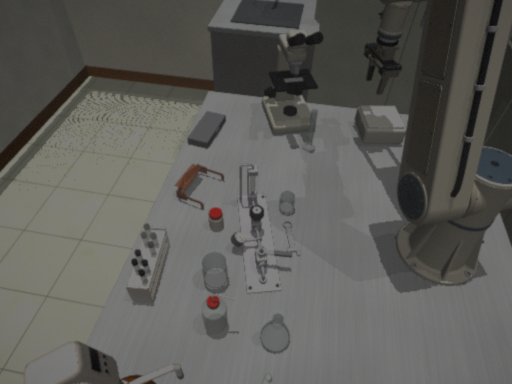

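The panel is in view: knob at about scene (267,200) / side (257,212), with the flowmeter at its far end and the lever near scene (315,213). I'll enlarge both views.

```bash
cat > h.py <<'E'
import numpy as np,cv2
def load(n):
    d=np.load(n+'.npz');return d['f'],d['K'],d['R'],d['t']
def ray(c,p):
    f,K,R,t=c;d=R.T@np.linalg.solve(K,[p[0],p[1],1.]);return -R.T@t,d/np.linalg.norm(d)
def onz(c,p,z):
    o,d=ray(c,p);return o+d*(z-o[2])/d[2]
def tri(cs,ps):
    A=np.zeros((3,3));b=np.zeros(3);L=[]
    for c,p in zip(cs,ps):
        o,d=ray(c,p);P=np.eye(3)-np.outer(d,d);A+=P;b+=P@o;L.append((P,o))
    X=np.linalg.solve(A,b);return X,[round(1e3*np.linalg.norm(P@(X-o)),1) for P,o in L]
def proj(c,X):
    f,K,R,t=c;u=K@(R@np.asarray(X)+t);return u[:2]/u[2]
E
python3 - <<'E'
from h import *
S=load('scene0');D=load('side0')
print(tri([S,D],[(267,198),(257,211)]))
a=S[0][155:255,210:345];b=D[0][155:300,195:310]
a=cv2.resize(a,None,fx=3.7,fy=3.7,interpolation=cv2.INTER_CUBIC);b=cv2.resize(b,None,fx=2.55,fy=2.55,interpolation=cv2.INTER_CUBIC)
h=max(a.shape[0],b.shape[0]);p=lambda i:np.pad(i,((0,h-i.shape[0]),(0,0),(0,0)))
o=np.hstack([p(a),p(b)]);print(o.shape)
cv2.imwrite('pics/crop1.png',cv2.cvtColor(o,cv2.COLOR_RGB2BGR))
E
```

```text
(array([0.57763861, 0.02847943, 0.09273694]), [np.float64(1.5), np.float64(1.5)])
(370, 793, 3)
```

View pics/crop1.png

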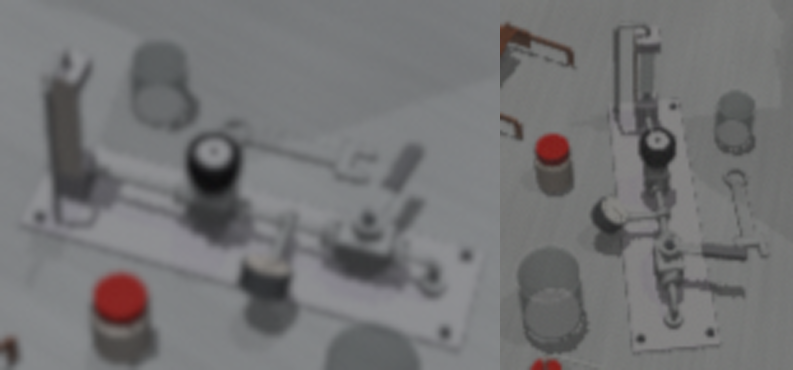

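Run:
```python
from h import *
np.set_printoptions(precision=4,suppress=True)
S=load('scene0');D=load('side0')
s=lambda x,y:(210+x/3.7,155+y/3.7); d=lambda x,y:(195+(x-500)/2.55,155+y/2.55)
for p in [(40,216),(465,255),(445,332)]:print('screw S',onz(S,s(*p),.006))
for p in [(673,106),(640,340),(711,332)]:print('screw D',onz(D,d(*p),.006))
for n,a,b in [('knob',(214,152),(657,147)),('laxis',(370,218),(670,242)),('ltip',(415,152),(746,251)),('flowtop',(72,65),(648,35)),('gauge',(266,270),(605,213))]:
    print(n,*tri([S,D],[s(*a),d(*b)]))
print('beaker foot',onz(S,s(168,105),0),onz(D,d(734,135),0),'top',onz(S,s(160,55),.065),onz(D,d(736,102),.065))
print('redjar top',onz(S,s(120,292),.068))
print('large beaker',onz(D,d(550,272),.092))
```

```text
screw S [ 0.6554 -0.0909  0.006 ]
screw S [0.4818 0.2222 0.006 ]
screw S [0.5579 0.2452 0.006 ]
screw D [ 0.5782 -0.1148  0.006 ]
screw D [0.5573 0.2465 0.006 ]
screw D [0.4792 0.2212 0.006 ]
knob [0.576  0.0326 0.0963] [np.float64(3.2), np.float64(3.2)]
laxis [0.5412 0.1567 0.0742] [np.float64(1.9), np.float64(1.9)]
ltip [0.4544 0.1488 0.0669] [np.float64(3.4), np.float64(3.4)]
flowtop [ 0.6118 -0.0819  0.1653] [np.float64(1.6), np.float64(1.6)]
gauge [0.6241 0.1155 0.0582] [np.float64(2.3), np.float64(2.3)]
beaker foot [ 0.4862 -0.0774  0.    ] [ 0.4882 -0.0838  0.    ] top [ 0.4891 -0.0841  0.065 ] [ 0.4914 -0.0853  0.065 ]
redjar top [0.7111 0.0363 0.068 ]
large beaker [0.6619 0.2302 0.092 ]
```

Request:
{"api": "carry_out", "payload": {"rot": [[0,0,0.1],[0,0,0.12],[0,0,0.14],[0,0,0.14],[0,0,0.14],[0,0,0.14],[0,0,0.14],[0,0,0.14],[0,0,0.14],[0,0,0.14],[0,0,0.14],[0,0,0.14]], "xyz": [[0,25,15],[0,30,15],[5,35,15],[10,35,15],[15,35,10],[20,35,5],[20,35,0],[25,35,0],[30,35,0],[30,35,0],[30,35,0],[30,35,0]], "grip": [91,91,91,91,91,91,91,91,91,91,91,91]}}

```text
t: 1.35
tool_pos: [0.4423, -0.1758, 0.2897]
tool_rot: [-1.545, -0.334, 0.334]
ft_force: [1.1, -0.1, -0.3]
gripper_width: 0.99
```

Request:
{"api": "carry_out", "payload": {"rot": [[0,0,0.14],[0,0,0.14],[0,0,0.14],[0,0,0.14],[0,0,0.14],[0,0,0.14],[0,0,0.14],[0,0,0],[0,0,0],[0,0,0]], "xyz": [[30,35,0],[30,35,0],[25,35,0],[20,30,0],[15,30,0],[10,25,0],[6,25,0],[0,0,0],[0,0,0],[0,0,0]], "grip": [91,91,91,91,91,91,91,91,91,91]}}

```text
t: 2.35
tool_pos: [0.5771, 0.0366, 0.2895]
tool_rot: [-1.286, -1.08, 1.081]
ft_force: [-0.1, 0.8, 0.7]
gripper_width: 0.988
```

```bash
cat > snap.py <<'E'
import sys
from rig import bot
from h import *
from scipy.spatial.transform import Rotation as Ro
np.set_printoptions(precision=4,suppress=True)
def snap(name,cam='wrist'):
    m=bot.camera_model(cam);f=bot.grab_frame(cam)
    np.savez(name+'.npz',f=f,K=m['camera_matrix'],R=m['R'],t=m['t']);cv2.imwrite(f'pics/{name}.png',cv2.cvtColor(f,cv2.COLOR_RGB2BGR));return load(name)
def st():
    s=bot.get_state();R=Ro.from_rotvec(s['tool_rot']).as_matrix()
    print('t',round(s['t'],2),'pos',s['tool_pos'],'jawdir',np.degrees(np.arctan2(R[1,0],R[0,0])).round(2),'ydir',R[:,1],'q',s['joints'],'F',s['ft_force'],'M',s['ft_torque'],'w',round(s['gripper_width']*91.9,1));return s
if __name__=='__main__':
    st()
    if len(sys.argv)>1: snap(sys.argv[1])
E
python3 snap.py w1
```

```text
t 2.35 pos [0.5771 0.0366 0.2895] jawdir 80.06 ydir [-0.0004 -0.0004 -1.    ] q [ 0.061   0.2174  1.6487 -0.0004  1.2758 -1.3362] F [-0.0592  0.8033  0.7063] M [ 0.0031 -0.1255  0.0382] w 90.8
```

View pics/w1.png

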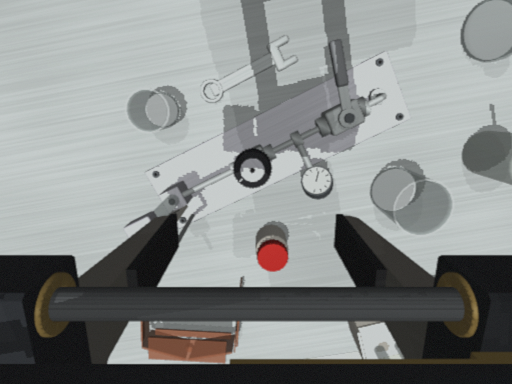

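The wrist view shows the knob at about (253,168), the lever pivot at (348,118), the sleeve up to (337,45), the gauge at (317,180) and the flowmeter lower-left at (172,203).

```bash
cat > knob.py <<'E'
from h import *
def ring(c,guess,r=34,thr=60):
    g=cv2.cvtColor(c[0],cv2.COLOR_RGB2GRAY);x,y=map(int,guess)
    x0,y0=x-r,y-r;w=g[y0:y+r,x0:x+r];m=(w<thr).astype(np.uint8)
    cs,_=cv2.findContours(m,cv2.RETR_EXTERNAL,cv2.CHAIN_APPROX_NONE)
    k=max(cs,key=cv2.contourArea);e=cv2.fitEllipse(k);return (e[0][0]+x0,e[0][1]+y0),e[1],e[2]
E
python3 - <<'E'
from knob import *
np.set_printoptions(precision=4,suppress=True)
W=load('w1');S=load('scene0');D=load('side0')
for th in(50,70):
    e=ring(W,(253,168),thr=th);print(e, onz(W,e[0],.104), onz(W,e[0],.091))
print(tri([W,S,D],[e[0],(267.8,196.1),(256.6,212.6)]))
print('lever',tri([W,S,D],[(348,118),(310,214),(261.7,250)]),onz(W,(348,118),.075),'tip',onz(W,(336,42),.068),onz(W,(339,62),.068))
i=W[0][135:203,220:288];cv2.imwrite('pics/k1.png',cv2.cvtColor(cv2.resize(i,(544,544),interpolation=cv2.INTER_CUBIC),cv2.COLOR_RGB2BGR))
E
```

```text
((252.1242218017578, 167.58413696289062), (33.492366790771484, 35.2280387878418), 7.9433112144470215) [0.5749 0.0317 0.104 ] [0.5774 0.0311 0.091 ]
((252.25379943847656, 166.87889099121094), (33.751712799072266, 37.33447265625), 11.686887741088867) [0.5742 0.032  0.104 ] [0.5766 0.0314 0.091 ]
(array([0.5758, 0.0319, 0.0956]), [np.float64(0.3), np.float64(3.0), np.float64(3.2)])
lever (array([0.5408, 0.1557, 0.0724]), [np.float64(0.8), np.float64(2.3), np.float64(1.8)]) [0.5408 0.1542 0.075 ] tip [0.4535 0.1511 0.068 ] [0.4756 0.1522 0.068 ]
```

View pics/k1.png

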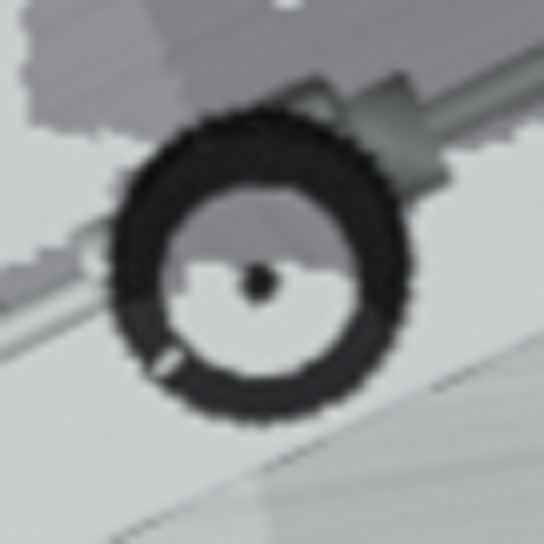

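Run:
```python
from knob import *
W=load('w1')
c=onz(W,(252.4,170.4),.104);l=onz(W,(240.6,180.25),.104)
print(c,l,np.degrees(np.arctan2(*(l-c)[1::-1])),np.linalg.norm(l-c))
```

```text
[0.57826238 0.03141314 0.104     ] [0.58741367 0.01581205 0.104     ] -59.604972251500996 0.0180870055508192
```

Request:
{"api": "carry_out", "payload": {"rot": [[0,0,0],[0,0,0],[0,0,0],[0,0,0],[0,0,0],[0,0,0]], "xyz": [[1,-5,-25],[0,0,-40],[0,0,-40],[0,0,-30],[0,0,0],[0,0,0]], "grip": [70,70,70,70,70,70]}}

```text
t: 3.0
tool_pos: [0.5785, 0.0318, 0.1552]
tool_rot: [-1.286, -1.081, 1.082]
ft_force: [0.2, 0.6, -0.3]
gripper_width: 0.758
```

```bash
python3 snap.py w2
python3 - <<'E'
from knob import *
W=load('w2');print(proj(W,(.5778,.0316,.104)))
cv2.imwrite('pics/k2.png',cv2.cvtColor(cv2.resize(W[0][90:290,130:400],None,fx=2.5,fy=2.5,interpolation=cv2.INTER_CUBIC),cv2.COLOR_RGB2BGR))
E
```

```text
t 3.0 pos [0.5785 0.0318 0.1552] jawdir 80.12 ydir [-0.0004 -0.0001 -1.    ] q [ 0.0523  0.3468  1.788  -0.0001  1.0071 -1.3461] F [ 0.1973  0.6346 -0.3398] M [ 0.0331 -0.1363  0.0504] w 69.6
[256.50369538 203.25829186]
```

View pics/k2.png

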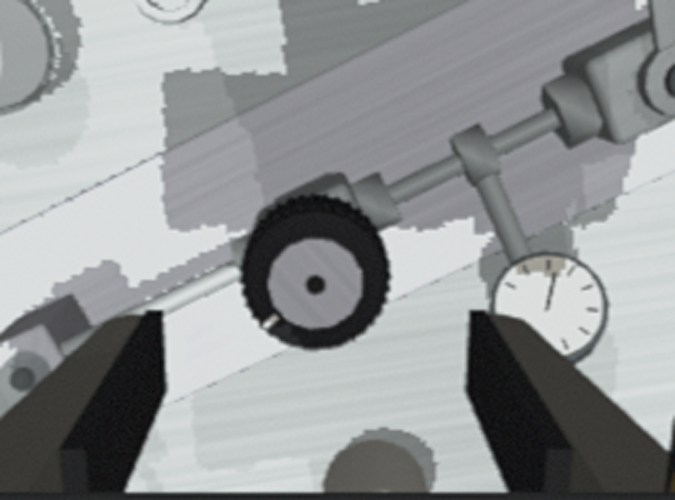

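Request:
{"api": "carry_out", "payload": {"rot": [[0,0,0],[0,0,0],[0,0,0],[0,0,0],[0,0,0]], "xyz": [[0,0,-25],[0,0,-30],[0,0,-21],[0,0,0],[0,0,0]], "grip": [70,70,70,70,70]}}

```text
t: 3.55
tool_pos: [0.5797, 0.0324, 0.0804]
tool_rot: [-1.287, -1.084, 1.081]
ft_force: [0.3, 0.7, 0.9]
gripper_width: 0.764
```

```bash
python3 snap.py w3
python3 - <<'E'
from knob import *
print(tri([load('w1'),load('w2')],[(252.4,170.4),(256.4,204.0)]))
W=load('w3');print(proj(W,(.5783,.0316,.104)))
from rig import bot
print([bot.get_state()['ft_torque'][2].round(3) for _ in range(5)])
E
```

```text
t 3.55 pos [0.5797 0.0324 0.0804] jawdir 80.19 ydir [ 0.0021  0.0001 -1.    ] q [ 0.0533  0.4438  1.8392 -0.      0.8566 -1.3464] F [0.3033 0.7272 0.9498] M [ 0.0781 -0.1832  0.0077] w 70.2
(array([0.5781056 , 0.03145936, 0.10478653]), [np.float64(0.0), np.float64(0.0)])
[255.22880331 246.76032618]
[np.float64(0.018), np.float64(0.018), np.float64(0.018), np.float64(0.018), np.float64(0.018)]
```

Request:
{"api": "carry_out", "payload": {"rot": [[0,0,0],[0,0,0],[0,0,0],[0,0,0],[0,0,0],[0,0,0]], "xyz": [[0,0,0],[0,0,0],[0,0,0],[0,0,0],[0,0,0],[0,0,0]], "grip": [55,45,38,38,38,38], "grip_force": 25}}

```text
t: 4.2
tool_pos: [0.5787, 0.0317, 0.0792]
tool_rot: [-1.286, -1.083, 1.083]
ft_force: [-0.8, -4.6, 6.2]
gripper_width: 0.471
```

```bash
python3 snap.py w4
```

```text
t 4.2 pos [0.5787 0.0317 0.0792] jawdir 80.23 ydir [ 0.0004 -0.0012 -1.    ] q [ 0.0528  0.4448  1.8408 -0.0016  0.8556 -1.3465] F [-0.7547 -4.6289  6.2165] M [-0.8651  0.1061 -0.0054] w 43.3
```

View pics/w4.png

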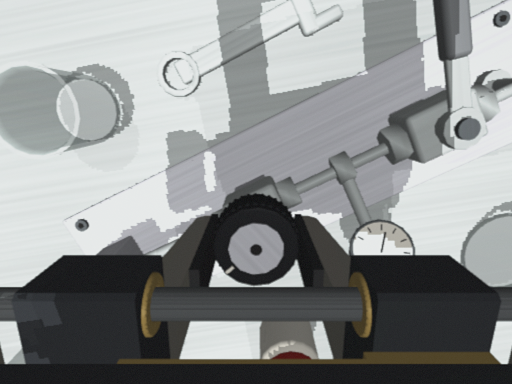

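Request:
{"api": "carry_out", "payload": {"rot": [[0,0,-0.131],[0,0,-0.131],[0,0,-0.131],[0,0,-0.131],[0,0,-0.131],[0,0,-0.131],[0,0,-0.131],[0,0,-0.131],[0,0,0],[0,0,0],[0,0,0]], "xyz": [[0,0,0],[0,0,0],[0,0,0],[0,0,0],[0,0,0],[0,0,0],[0,0,0],[0,0,0],[0,0,0],[0,0,0],[0,0,0]], "grip": [38,38,38,38,38,38,38,38,38,38,38]}}

```text
t: 5.35
tool_pos: [0.5783, 0.0314, 0.0791]
tool_rot: [-1.555, -0.276, 0.277]
ft_force: [-1.8, -6.5, 6.5]
gripper_width: 0.475
```

```bash
cat > line.py <<'E'
from snap import *
def angle(c,X=(.5783,.0316),rr=.0181):
    # brightness round the black rim -> heading of the white line
    g=cv2.cvtColor(c[0],cv2.COLOR_RGB2GRAY).astype(np.float32)
    a=np.radians(np.arange(0,360,.5));v=np.zeros(len(a))
    for r in (rr-.001,rr,rr+.001):
        p=np.array([proj(c,(X[0]+r*np.cos(t),X[1]+r*np.sin(t),.1045)) for t in a],np.float32)
        v+=cv2.remap(g,p[None,:,0],p[None,:,1],cv2.INTER_LINEAR)[0]/3
    k=np.argmax(v);w=np.arange(k-12,k+13)%len(a);q=np.clip(v[w]-np.median(v)-25,0,None)
    d=(np.arange(-12,13)*q).sum()/max(q.sum(),1e-6)
    return (((k+d)*.5+180)%360-180).round(1),v[k].round(0),np.median(v).round(0)
if __name__=='__main__':
    for n in sys.argv[2:]: print(n,angle(load(n)))
    st()
    print(sys.argv[1],angle(snap(sys.argv[1])))
E
python3 line.py w5 w1 w2 w4
```

```text
w1 (np.float64(-61.9), np.float64(160.0), np.float64(30.0))
w2 (np.float64(-61.7), np.float64(181.0), np.float64(31.0))
w4 (np.float64(-61.7), np.float64(183.0), np.float64(31.0))
t 5.35 pos [0.5783 0.0314 0.0791] jawdir 20.19 ydir [-0.0002 -0.0016 -1.    ] q [ 0.0526  0.4449  1.8411 -0.0021  0.856  -0.2985] F [-1.7969 -6.4731  6.5095] M [-1.1992  0.2659 -0.0034] w 43.7
w5 (np.float64(-120.6), np.float64(182.0), np.float64(31.0))
```

Request:
{"api": "carry_out", "payload": {"rot": [[0,0,-0.03],[0,0,-0.03],[0,0,0],[0,0,0]], "xyz": [[0,0,0],[0,0,0],[0,0,0],[0,0,0]], "grip": [38,38,38,38]}}

```text
t: 5.8
tool_pos: [0.5783, 0.0314, 0.0791]
tool_rot: [-1.56, -0.229, 0.23]
ft_force: [-2.1, -6.6, 6.3]
gripper_width: 0.476
```

```bash
python3 line.py w6; python3 line.py w6b | cut -c1-20,150-
```

```text
t 5.8 pos [0.5783 0.0314 0.0791] jawdir 16.76 ydir [-0.0003 -0.0016 -1.    ] q [ 0.0526  0.4449  1.8411 -0.0021  0.856  -0.2385] F [-2.0521 -6.6234  6.2637] M [-1.192   0.3251 -0.0359] w 43.7
w6 (np.float64(-123.8), np.float64(180.0), np.float64(31.0))
t 5.85 pos [0.5783 0 6.1462] M [-1.1776  0.3283 -0.0255] w 43.6
w6b (np.float64(-123
```

Request:
{"api": "carry_out", "payload": {"rot": [[0,0,-0.03],[0,0,0],[0,0,0]], "xyz": [[0,0,0],[0,0,0],[0,0,0]], "grip": [38,38,38]}}

```text
t: 6.2
tool_pos: [0.5783, 0.0314, 0.0791]
tool_rot: [-1.563, -0.206, 0.206]
ft_force: [-1.5, -6.7, 7.0]
gripper_width: 0.474
```

```bash
cat >> snap.py <<'E'
E
sed -i "s/print('t',/print('Mz',s['ft_torque'][2].round(3),'tau6',s['tau'][5].round(3),'t',/" snap.py; python3 line.py w7; python3 snap.py|cut -c1-40
```

```text
Mz 0.033 tau6 0.035 t 6.2 pos [0.5783 0.0314 0.0791] jawdir 15.04 ydir [-0.0003 -0.0016 -1.    ] q [ 0.0526  0.4448  1.8411 -0.0021  0.856  -0.2084] F [-1.5497 -6.7108  6.9823] M [-1.1484  0.3245  0.0335] w 43.5
w7 (np.float64(-125.4), np.float64(179.0), np.float64(30.0))
Mz 0.006 tau6 0.008 t 6.25 pos [0.5783 0
```

```bash
cat > rd.py <<'E'
from line import *
n=int(sys.argv[2]) if len(sys.argv)>2 else 4
M=[];c=None
s=bot.get_state();M.append(s['ft_torque'][2])
for i in range(n):
    c=snap(sys.argv[1]);M.append(bot.get_state()['ft_torque'][2])
R=Ro.from_rotvec(s['tool_rot']).as_matrix()
print('t',round(s['t'],2),'jaw',np.degrees(np.arctan2(R[1,0],R[0,0])).round(2),'line',angle(c),'Mz mean %.3f sd %.3f'%(np.mean(M),np.std(M)),np.round(M,3),'F',s['ft_force'])
E
python3 rd.py w8 6
```

```text
t 6.25 jaw 15.04 line (np.float64(-125.4), np.float64(179.0), np.float64(30.0)) Mz mean 0.002 sd 0.012 [ 0.006  0.008  0.012  0.017 -0.004 -0.02  -0.007] F [-2.205  -6.3655  6.573 ]
```

Request:
{"api": "carry_out", "payload": {"rot": [[0,0,-0.03],[0,0,0],[0,0,0]], "xyz": [[0,0,0],[0,0,0],[0,0,0]], "grip": [38,38,38]}}

```text
t: 6.85
tool_pos: [0.5783, 0.0314, 0.0791]
tool_rot: [-1.565, -0.182, 0.183]
ft_force: [-3.1, -6.7, 5.8]
gripper_width: 0.47
```

```bash
python3 rd.py w9 6
```

```text
t 6.85 jaw 13.32 line (np.float64(-127.0), np.float64(178.0), np.float64(30.0)) Mz mean -0.020 sd 0.023 [ 0.018 -0.    -0.04  -0.051 -0.02  -0.033 -0.01 ] F [-3.096  -6.7291  5.8145]
```

Request:
{"api": "carry_out", "payload": {"rot": [[0,0,-0.04],[0,0,0],[0,0,0]], "xyz": [[0,0,0],[0,0,0],[0,0,0]], "grip": [38,38,38]}}

```text
t: 7.45
tool_pos: [0.5783, 0.0314, 0.0791]
tool_rot: [-1.567, -0.151, 0.151]
ft_force: [-1.7, -7.1, 5.4]
gripper_width: 0.472
```

```bash
python3 rd.py w10 6
```

```text
t 7.45 jaw 11.02 line (np.float64(-129.2), np.float64(179.0), np.float64(31.0)) Mz mean -0.015 sd 0.029 [ 0.012 -0.009  0.006 -0.07  -0.009  0.01  -0.047] F [-1.7045 -7.0517  5.3988]
```

Request:
{"api": "carry_out", "payload": {"rot": [[0,0,-0.04],[0,0,0],[0,0,0]], "xyz": [[0,0,0],[0,0,0],[0,0,0]], "grip": [38,38,38]}}

```text
t: 8.05
tool_pos: [0.5783, 0.0314, 0.0791]
tool_rot: [-1.569, -0.119, 0.12]
ft_force: [-2.2, -6.3, 6.6]
gripper_width: 0.473
```

```bash
python3 rd.py w11 6
```

```text
t 8.05 jaw 8.73 line (np.float64(-131.4), np.float64(177.0), np.float64(31.0)) Mz mean -0.034 sd 0.026 [-0.023 -0.046 -0.046 -0.068  0.021 -0.034 -0.045] F [-2.1659 -6.2576  6.5652]
```

Request:
{"api": "carry_out", "payload": {"rot": [[0,0,-0.043],[0,0,-0.04],[0,0,-0.04],[0,0,0],[0,0,0]], "xyz": [[0,0,0],[0,0,0],[0,0,0],[0,0,0],[0,0,0]], "grip": [38,38,38,38,38]}}

```text
t: 8.85
tool_pos: [0.5782, 0.0314, 0.0791]
tool_rot: [-1.572, -0.023, 0.023]
ft_force: [-2.9, -6.8, 6.4]
gripper_width: 0.476
```

```bash
python3 rd.py w12 6
```

```text
t 8.85 jaw 1.68 line (np.float64(-138.0), np.float64(176.0), np.float64(30.0)) Mz mean -0.012 sd 0.027 [ 0.028 -0.031 -0.033  0.011 -0.019  0.01  -0.053] F [-2.9304 -6.8117  6.4009]
```

Request:
{"api": "carry_out", "payload": {"rot": [[0,0,-0.08],[0,0,-0.08],[0,0,-0.06],[0,0,-0.042],[0,0,0],[0,0,0]], "xyz": [[0,0,0],[0,0,0],[0,0,0],[0,0,0],[0,0,0],[0,0,0]], "grip": [38,38,38,38,38,38]}}

```text
t: 9.75
tool_pos: [0.5781, 0.0314, 0.0791]
tool_rot: [-1.565, 0.183, -0.182]
ft_force: [-2.6, -6.7, 5.0]
gripper_width: 0.475
```

```bash
python3 rd.py w13 6
```

```text
t 9.75 jaw -13.33 line (np.float64(-152.1), np.float64(173.0), np.float64(30.0)) Mz mean -0.014 sd 0.025 [-0.021 -0.061 -0.008  0.009 -0.006 -0.032  0.022] F [-2.5918 -6.7397  5.0221]
```

```bash
cat > dot.py <<'E'
from line import *
def dot(c,X=(.5783,.0316,.1045)):
    u=proj(c,X);x,y=np.round(u).astype(int);g=cv2.cvtColor(c[0],cv2.COLOR_RGB2GRAY)[y-9:y+10,x-9:x+10].astype(float)
    w=np.clip(np.median(g)-20-g,0,None);yy,xx=np.mgrid[-9:10,-9:10]
    p=(x+(w*xx).sum()/w.sum(),y+(w*yy).sum()/w.sum());return p,onz(c,p,.1045)
if __name__=='__main__':
    for n in sys.argv[1:]:
        c=load(n);p,X=dot(c);print(n,np.round(p,1),X[:2],angle(c),angle(c,X[:2]))
E
python3 dot.py w2 w4 w5 w7 w9 w11 w12 w13
```

```text
w2 [255.7 203.5] [0.5777 0.031 ] (np.float64(-61.7), np.float64(181.0), np.float64(31.0)) (np.float64(-59.2), np.float64(183.0), np.float64(30.0))
w4 [255.7 249.4] [0.578 0.031] (np.float64(-61.7), np.float64(183.0), np.float64(31.0)) (np.float64(-59.9), np.float64(184.0), np.float64(31.0))
w5 [255.7 249.8] [0.5774 0.0304] (np.float64(-120.6), np.float64(182.0), np.float64(31.0)) (np.float64(-119.9), np.float64(183.0), np.float64(31.0))
w7 [255.7 249.8] [0.5774 0.0304] (np.float64(-125.4), np.float64(179.0), np.float64(30.0)) (np.float64(-125.0), np.float64(183.0), np.float64(30.0))
w9 [255.7 249.8] [0.5773 0.0304] (np.float64(-127.0), np.float64(178.0), np.float64(30.0)) (np.float64(-126.8), np.float64(183.0), np.float64(30.0))
w11 [255.7 249.8] [0.5773 0.0304] (np.float64(-131.4), np.float64(177.0), np.float64(31.0)) (np.float64(-131.4), np.float64(183.0), np.float64(31.0))
w12 [255.7 249.9] [0.5772 0.0304] (np.float64(-138.0), np.float64(176.0), np.float64(30.0)) (np.float64(-138.4), np.float64(183.0), np.float64(30.0))
w13 [255.8 249.9] [0.577  0.0304] (np.float64(-152.1), np.float64(173.0), np.float64(30.0)) (np.float64(-153.5), np.float64(183.0), np.float64(31.0))
```

Centred on the cap dot, the line follows the hand exactly, so there is no slip. The torque reading stays near 0 at clicks 5 and 6, so neither is the stop. From here I'll cut the grip to 8 N. Slip then limits the torque on the stop, and the line will show any slip.

Request:
{"api": "carry_out", "payload": {"rot": [[0,0,0],[0,0,0],[0,0,0],[0,0,-0.08],[0,0,-0.08],[0,0,-0.06],[0,0,-0.042],[0,0,0],[0,0,0]], "xyz": [[0,0,0],[0,0,0],[0,0,0],[0,0,0],[0,0,0],[0,0,0],[0,0,0],[0,0,0],[0,0,0]], "grip": [38,38,38,38,38,38,38,38,38], "grip_force": 8}}

```text
t: 10.95
tool_pos: [0.5783, 0.0319, 0.0789]
tool_rot: [-1.537, 0.387, -0.387]
ft_force: [-2.3, -5.2, 5.6]
gripper_width: 0.477
```

```bash
python3 rd.py w14 6; python3 dot.py w14
```

```text
t 10.95 jaw -28.26 line (np.float64(-164.6), np.float64(174.0), np.float64(30.0)) Mz mean 0.110 sd 0.030 [0.117 0.138 0.08  0.146 0.14  0.086 0.066] F [-2.3402 -5.1817  5.5511]
w14 [255.8 251.1] [0.5768 0.0305] (np.float64(-164.6), np.float64(174.0), np.float64(30.0)) (np.float64(-166.7), np.float64(184.0), np.float64(31.0))
```

Request:
{"api": "carry_out", "payload": {"rot": [[0,0,0],[0,0,0],[0,0,-0.01],[0,0,-0.01],[0,0,0],[0,0,0]], "xyz": [[0,0,0],[0,0,0],[0,0,0],[0,0,0],[0,0,0],[0,0,0]], "grip": [38,38,38,38,38,38], "grip_force": 20}}

```text
t: 11.85
tool_pos: [0.5784, 0.0319, 0.079]
tool_rot: [-1.534, 0.402, -0.402]
ft_force: [-2.1, -4.9, 5.4]
gripper_width: 0.477
```

```bash
python3 rd.py w15 8; python3 dot.py w15
```

```text
t 11.85 jaw -29.4 line (np.float64(-165.7), np.float64(175.0), np.float64(30.0)) Mz mean 0.141 sd 0.024 [0.083 0.142 0.166 0.15  0.136 0.131 0.147 0.168 0.145] F [-2.078  -4.9456  5.3691]
w15 [255.8 251.1] [0.5768 0.0305] (np.float64(-165.7), np.float64(175.0), np.float64(30.0)) (np.float64(-167.9), np.float64(184.0), np.float64(30.0))
```

Request:
{"api": "carry_out", "payload": {"rot": [[0,0,-0.01],[0,0,-0.01],[0,0,0],[0,0,0]], "xyz": [[0,0,0],[0,0,0],[0,0,0],[0,0,0]], "grip": [38,38,38,38]}}

```text
t: 12.65
tool_pos: [0.5784, 0.0319, 0.0789]
tool_rot: [-1.531, 0.418, -0.418]
ft_force: [-2.5, -5.6, 5.9]
gripper_width: 0.474
```

```bash
python3 rd.py w16 8; python3 dot.py w16
```

```text
t 12.65 jaw -30.54 line (np.float64(-166.7), np.float64(175.0), np.float64(31.0)) Mz mean 0.188 sd 0.016 [0.219 0.172 0.164 0.188 0.198 0.196 0.175 0.18  0.204] F [-2.5279 -5.6109  5.9441]
w16 [255.8 251.1] [0.5768 0.0305] (np.float64(-166.7), np.float64(175.0), np.float64(31.0)) (np.float64(-169.0), np.float64(184.0), np.float64(30.0))
```

Torque climbed linearly to 0.19 N·m, above the 0.15 a click can give, so this is the stop, 7 clicks from the start position. Next I'll open it to line heading -90°, which is +1.38 rad.

Request:
{"api": "carry_out", "payload": {"rot": [[0,0,0],[0,0,0.06],[0,0,0.13],[0,0,0.13],[0,0,0.13],[0,0,0.13],[0,0,0.13],[0,0,0.13],[0,0,0.13],[0,0,0.13],[0,0,0.13],[0,0,0]], "xyz": [[0,0,0],[0,0,0],[0,0,0],[0,0,0],[0,0,0],[0,0,0],[0,0,0],[0,0,0],[0,0,0],[0,0,0],[0,0,0],[0,0,0]], "grip": [38,38,38,38,38,38,38,38,38,38,38,38], "grip_force": 25}}

```text
t: 14.25
tool_pos: [0.5781, 0.0319, 0.079]
tool_rot: [-1.501, -0.548, 0.549]
ft_force: [-3.6, -5.2, 7.8]
gripper_width: 0.473
```

Request:
{"api": "carry_out", "payload": {"rot": [[0,0,0.1],[0,0,0.05],[0,0,0],[0,0,0]], "xyz": [[0,0,0],[0,0,0],[0,0,0],[0,0,0]], "grip": [38,38,38,38]}}

```text
t: 14.65
tool_pos: [0.5781, 0.0319, 0.079]
tool_rot: [-1.468, -0.661, 0.662]
ft_force: [-3.3, -5.5, 8.6]
gripper_width: 0.473
```

```bash
python3 rd.py w17 6; python3 dot.py w17
```

```text
t 14.65 jaw 48.52 line (np.float64(-91.9), np.float64(186.0), np.float64(31.0)) Mz mean 0.024 sd 0.030 [ 0.039 -0.012  0.049  0.069 -0.021  0.01   0.034] F [-3.3044 -5.4562  8.6007]
w17 [255.5 250.8] [0.5778 0.0306] (np.float64(-91.9), np.float64(186.0), np.float64(31.0)) (np.float64(-90.2), np.float64(184.0), np.float64(31.0))
```

Request:
{"api": "carry_out", "payload": {"rot": [[0,0,0],[0,0,0],[0,0,0],[0,0,0],[0,0,0],[0,0,0],[0,0,0],[0,0,0]], "xyz": [[0,0,0],[0,0,0],[0,0,0],[0,0,20],[0,0,30],[0,0,25],[0,0,0],[0,0,0]], "grip": [55,65,70,70,70,70,70,70]}}

```text
t: 15.75
tool_pos: [0.5787, 0.0327, 0.1537]
tool_rot: [-1.468, -0.661, 0.66]
ft_force: [-0.8, -0.5, -0.7]
gripper_width: 0.763
```

```bash
python3 rd.py w18 1; python3 dot.py w18
```

```text
t 15.75 jaw 48.43 line (np.float64(-92.1), np.float64(204.0), np.float64(30.0)) Mz mean 0.023 sd 0.016 [0.038 0.007] F [-0.8359 -0.5002 -0.7166]
w18 [254.4 204.9] [0.5775 0.0308] (np.float64(-92.1), np.float64(204.0), np.float64(30.0)) (np.float64(-89.5), np.float64(203.0), np.float64(29.0))
```

Released, the line sits at -89.5°, against about -59.5° at the start. That is exactly 2 clicks below the start (7 → 5 open). Now the lever.

Run:
```python
from h import *
np.set_printoptions(precision=4,suppress=True)
W=load('w4');V=load('w1');D=load('side0');S=load('scene0')
print('axis',onz(W,(467,128),.075),onz(V,(348.5,118),.075), 'sleeve',onz(W,(452,20),.074),onz(V,(336.5,50),.074))
print('tri axis',tri([W,V],[(467,128),(348.5,118)]),'tri sleeve near end',tri([W,V],[(455,58),(341.5,85)]))
print('flask',onz(D,(275,340),.0),onz(S,(385,245),0),'wash',onz(D,(214,322),.0),'lbeaker',onz(D,(215,282),0))
for n,c in(('w4',W),('w18',load('w18'))):print(n,proj(c,(.541,.155,.075)),proj(c,(.477,.152,.074)))
```

```text
axis [0.5402 0.155  0.075 ] [0.5409 0.1548 0.075 ] sleeve [0.4842 0.1484 0.074 ] [0.4628 0.1492 0.074 ]
tri axis (array([0.5405, 0.1548, 0.0752]), [np.float64(0.4), np.float64(0.4)]) tri sleeve near end (array([0.5022, 0.1517, 0.0706]), [np.float64(0.4), np.float64(0.4)])
flask [0.4649 0.3784 0.    ] [0.4603 0.3769 0.    ] wash [0.6355 0.3611 0.    ] lbeaker [0.6628 0.2427 0.    ]
w4 [466.9236 129.5295] [459.1074   3.0979]
w18 [347.514   50.6525] [288.3694 -19.2973]
```

Request:
{"api": "carry_out", "payload": {"rot": [[0,0,-0.12],[0,0,-0.127],[0,0,-0.127],[0,0,-0.127],[0,0,-0.127],[0,0,-0.127],[0,0,0],[0,0,0]], "xyz": [[-11,10,0],[-20,15,0],[-20,20,0],[-20,18,0],[-20,16,0],[-10,10,0],[0,0,0],[0,0,0]], "grip": [60,40,20,0,0,0,0,0]}}

```text
t: 16.6
tool_pos: [0.4773, 0.1214, 0.1529]
tool_rot: [-1.57, -0.074, 0.075]
ft_force: [0.1, -0.1, -0.4]
gripper_width: 0.089
```

```bash
python3 snap.py w19
```

```text
Mz 0.016 tau6 0.357 t 16.6 pos [0.4773 0.1214 0.1529] jawdir 5.43 ydir [-0.0009 -0.0004 -1.    ] q [ 0.2461  0.2227  1.9708 -0.0003  0.9491  0.1514] F [ 0.0982 -0.103  -0.4185] M [-0.0545 -0.0575  0.016 ] w 8.2
```

View pics/w19.png

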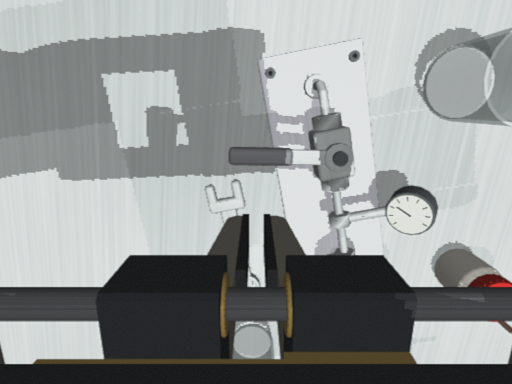

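Request:
{"api": "carry_out", "payload": {"rot": [[0,0,0],[0,0,0],[0,0,0],[0,0,0],[0,0,0],[0,0,0]], "xyz": [[0,0,-25],[0,0,-40],[0,0,-31],[0,0,0],[0,0,0],[0,0,0]], "grip": [0,0,0,0,0,0]}}

```text
t: 17.25
tool_pos: [0.4789, 0.1215, 0.0589]
tool_rot: [-1.569, -0.073, 0.069]
ft_force: [-0.3, -0.2, 1.0]
gripper_width: 0.003
```

```bash
python3 snap.py w20
python3 - <<'E'
from h import *
from rig import bot
L=np.array([.5405,.155]);s=.017
C=lambda p:L+.064*np.array([np.cos(p),np.sin(p)])-s*np.array([np.sin(p),-np.cos(p)])
W=load('w19');a=onz(W,(340,158),.075);b=onz(W,(230,156),.068);print(a,b,np.degrees(np.arctan2(*(b-a)[1::-1]))%360)
P=np.radians(np.linspace(185.3,110,12));q=bot.get_state()['tool_pos'][:2]
for p in P:
    c=C(p);print(np.degrees(p).round(1),c.round(4),((c-q)*1e3).round(1));q=c
print(C(np.radians(106.2)))
E
```

```text
Mz 0.029 tau6 -0.027 t 17.25 pos [0.4789 0.1215 0.0589] jawdir 5.18 ydir [ 0.002   0.0005 -1.    ] q [ 0.2454  0.3687  2.0367 -0.0001  0.7341  0.1551] F [-0.2726 -0.1677  0.992 ] M [-0.075  -0.0723  0.0292] w 0.3
[0.54037761 0.15627377 0.075     ] [0.4523173  0.14839285 0.068     ] 185.1140330117948
185.3 [0.4783 0.1322] [-0.6 10.6]
178.5 [0.4761 0.1397] [-2.3  7.6]
171.6 [0.4747 0.1475] [-1.4  7.8]
164.8 [0.4743 0.1554] [-0.4  7.9]
157.9 [0.4748 0.1633] [0.5 7.9]
151.1 [0.4763 0.1711] [1.5 7.8]
144.2 [0.4786 0.1786] [2.4 7.5]
137.4 [0.4819 0.1858] [3.3 7.2]
130.5 [0.486  0.1926] [4.1 6.8]
123.7 [0.4909 0.1988] [4.9 6.2]
116.8 [0.4964 0.2044] [5.6 5.6]
110.0 [0.5026 0.2093] [6.2 4.9]
[0.50631958 0.21171595]
```

Request:
{"api": "carry_out", "payload": {"rot": [[0,0,0],[0,0,-0.12],[0,0,-0.12],[0,0,-0.12],[0,0,-0.12],[0,0,-0.12],[0,0,-0.12],[0,0,-0.12],[0,0,-0.12],[0,0,-0.12],[0,0,0],[0,0,0]], "xyz": [[-0.6,10.6,-4],[-2.3,7.6,0],[-1.4,7.8,0],[-0.4,7.9,0],[0.5,7.9,0],[1.5,7.8,0],[2.4,7.5,0],[3.3,7.2,0],[4.1,6.8,0],[4.9,6.2,0],[0,0,0],[0,0,0]], "grip": [0,0,0,0,0,0,0,0,0,0,0,0]}}

```text
t: 18.5
tool_pos: [0.4897, 0.1993, 0.054]
tool_rot: [-1.43, 0.768, -0.769]
ft_force: [0.2, 0.2, 0.3]
gripper_width: 0.004
```

```bash
python3 snap.py w21
```

```text
Mz -0.021 tau6 0.297 t 18.5 pos [0.4897 0.1993 0.054 ] jawdir -56.48 ydir [ 0.0011  0.0004 -1.    ] q [ 0.3837  0.4194  1.9651 -0.      0.756   1.3695] F [0.2129 0.1901 0.3281] M [-0.0102  0.0469 -0.0211] w 0.4
```

View pics/w21.png

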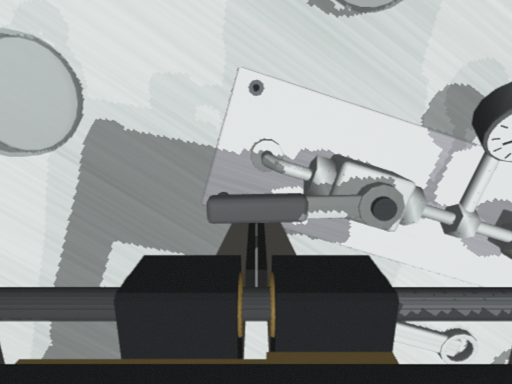

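The lever is moving with the fingers and lies parallel to the jaw axis, with its pivot at (383,208) and tip at (208,207). About 17° remain.

Request:
{"api": "carry_out", "payload": {"rot": [[0,0,-0.12],[0,0,-0.12],[0,0,-0.06],[0,0,0],[0,0,0]], "xyz": [[5.6,5.6,0],[6.2,4.9,0],[2.7,1.7,0],[0,0,0],[0,0,0]], "grip": [0,0,0,0,0]}}

```text
t: 19.05
tool_pos: [0.504, 0.2108, 0.0537]
tool_rot: [-1.33, 0.997, -0.998]
ft_force: [0.5, 0.5, 0.8]
gripper_width: 0.006
```

```bash
cat > lev.py <<'E'
from line import *
s=st();c=snap(sys.argv[1]);g=cv2.cvtColor(c[0],cv2.COLOR_RGB2GRAY)
print('pivot px',proj(c,(.5405,.155,.075)),'open tip px',proj(c,(.5405-.279*.09,.155+.96*.09,.068)))
# sleeve angle: dark blob near the lever
x0,y0=map(int,proj(c,(.5405-.279*.064,.155+.96*.064,.074)))
m=(g<75).astype(np.uint8);m[:, :]&=0 if False else 1
w=np.zeros_like(m);w[y0-40:y0+22,max(0,x0-70):x0+60]=1;m&=w
k=max(cv2.findContours(m,0,1)[0],key=cv2.contourArea);r=cv2.minAreaRect(k);b=cv2.boxPoints(r)
e=sorted([(np.linalg.norm(b[i]-b[i-1]),i) for i in range(4)]);mid=[(b[i]+b[i-1])/2 for _,i in e[:2]]
P=[onz(c,p,.071)[:2] for p in mid];L=np.array([.5405,.155]);P.sort(key=lambda p:np.linalg.norm(p-L));d=P[1]-P[0]
print('sleeve ends',P,'axis heading',np.degrees(np.arctan2(d[1],d[0])),'from pivot',np.degrees(np.arctan2(*(P[1]-L)[::-1])),'len',np.linalg.norm(d),r)
E
python3 lev.py w22
```

```text
Mz -0.015 tau6 0.118 t 19.05 pos [0.504  0.2108 0.0537] jawdir -73.72 ydir [ 0.0004  0.     -1.    ] q [ 0.3935  0.4414  1.9268 -0.0002  0.7731  1.6804] F [0.4934 0.4659 0.8373] M [ 0.0241 -0.0198 -0.0154] w 0.6
pivot px [383.0836 207.7586] open tip px [205.3711 203.3418]
sleeve ends [array([0.5345, 0.1957]), array([0.5178, 0.2418])] axis heading 109.90179181899082 from pivot 104.62535252989368 len 0.04905467628856559 ((252.91261291503906, 197.56631469726562), (5.01507568359375, 96.30892944335938), 86.51068115234375)
```

Request:
{"api": "carry_out", "payload": {"rot": [[0,0,0],[0,0,0],[0,0,0]], "xyz": [[1.9,0.6,0],[0,0,0],[0,0,0]], "grip": [0,0,0]}}

```text
t: 19.4
tool_pos: [0.5057, 0.2115, 0.0535]
tool_rot: [-1.33, 1.0, -0.999]
ft_force: [-1.3, -0.5, 0.5]
gripper_width: 0.004
```

Request:
{"api": "carry_out", "payload": {"rot": [[0,0,0],[0,0,0],[0,0,0]], "xyz": [[1.5,0.4,0],[0,0,0],[0,0,0]], "grip": [0,0,0]}}

```text
t: 19.7
tool_pos: [0.5074, 0.212, 0.0535]
tool_rot: [-1.329, 1.0, -1.0]
ft_force: [-1.6, 0.4, -0.8]
gripper_width: 0.006
```

Request:
{"api": "carry_out", "payload": {"rot": [[0,0,0],[0,0,0],[0,0,0]], "xyz": [[1.5,0.4,0],[0,0,0],[0,0,0]], "grip": [0,0,0]}}

```text
t: 20.0
tool_pos: [0.5078, 0.2121, 0.0534]
tool_rot: [-1.331, 1.001, -0.999]
ft_force: [-5.6, -0.6, 2.8]
gripper_width: 0.003
```

```bash
python3 lev.py w23
```

```text
Mz 0.032 tau6 0.018 t 20.0 pos [0.5078 0.2121 0.0534] jawdir -73.91 ydir [-0.0022 -0.0007 -1.    ] q [0.3928 0.4479 1.9161 0.0003 0.7799 1.6826] F [-5.6466 -0.6258  2.7641] M [-0.0174  0.9537  0.0321] w 0.3
pivot px [382.7975 215.2724] open tip px [205.7754 211.0561]
sleeve ends [array([0.5178, 0.199 ]), array([0.5093, 0.2286])] axis heading 106.0779733392574 from pivot 112.97499027151733 len 0.030806155857340832 ((255.5, 230.0), (10.0, 59.0), 90.0)
```

View pics/w23.png

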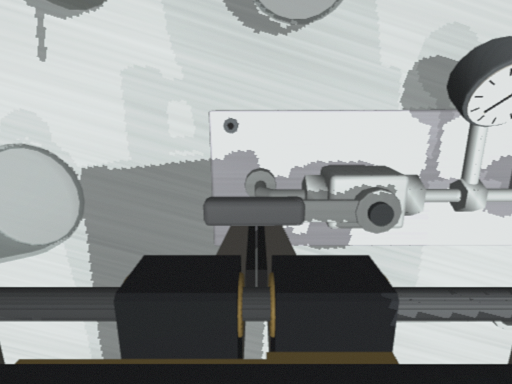

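Force has jumped to 5.6 N and the tool has stalled. The lever (row 210) lies parallel to the plate edge (row 110). I'll press slightly more to confirm the stop, then back off.

Request:
{"api": "carry_out", "payload": {"rot": [[0,0,0],[0,0,0],[0,0,0]], "xyz": [[1.5,0.4,0],[0,0,0],[0,0,0]], "grip": [0,0,0]}}

```text
t: 20.35
tool_pos: [0.5078, 0.2121, 0.0532]
tool_rot: [-1.333, 1.003, -0.998]
ft_force: [-9.6, -0.5, 6.6]
gripper_width: 0.01
```

Request:
{"api": "carry_out", "payload": {"rot": [[0,0,0],[0,0,0],[0,0,0],[0,0,0],[0,0,0],[0,0,0],[0,0,0],[0,0,0]], "xyz": [[-8,-2,0],[-15,-4,0],[-10,-3,0],[0,0,40],[0,0,50],[0,0,40],[0,0,0],[0,0,0]], "grip": [0,0,0,0,0,0,0,0]}}

```text
t: 21.15
tool_pos: [0.478, 0.2039, 0.1845]
tool_rot: [-1.327, 0.998, -1.001]
ft_force: [0.2, -0.8, -1.4]
gripper_width: 0.001
```

Run:
```python
from dot import *
st();c=snap('w24');print(angle(c),proj(c,(.5783,.0316,.1045)),proj(c,(.5405,.155,.075)))
a=snap('scene1','scene')[0][155:255,210:345];b=c[0]
a=cv2.resize(a,None,fx=2,fy=2,interpolation=cv2.INTER_CUBIC);a=np.pad(a,((0,184),(0,0),(0,0)))
cv2.imwrite('pics/fin.png',cv2.cvtColor(np.hstack([b,a]),cv2.COLOR_RGB2BGR))
```

```text
Mz -0.037 tau6 0.0 t 21.15 pos [0.478  0.2039 0.1845] jawdir -73.91 ydir [ 0.0028  0.001  -1.    ] q [ 0.4005  0.2214  1.8895 -0.0002  1.0277  1.6905] F [ 0.1679 -0.8253 -1.449 ] M [-0.0228 -0.0498 -0.037 ] w 0.1
(np.float64(105.5), np.float64(43.0), np.float64(39.0)) [500.5374 132.2269] [328.606  131.9561]
```

View pics/fin.png

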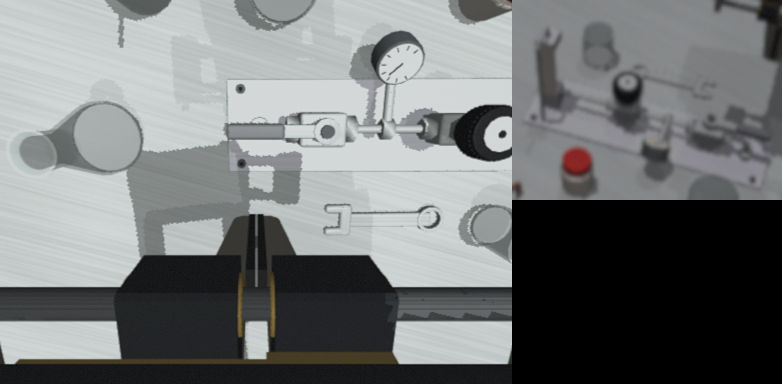

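The lever lies along the pipe (row 131) and the bystanders are where they were. The gripper is clear of everything.

```bash
python3 -c "
from rig import bot;print(bot.hand_in())"
```

```text
the job is handed in; nothing more can be done
None
```

The needle valve is closed to its stop and opened five clicks. The shut-off lever was then swung fully open, and I handed the job in at about 21 s.

- **Stop:** I turned the knob clockwise. The torque rose steadily to about 0.19 N·m, above anything a click gives, so I took this as the stop. The knob had started 7 clicks open.
- **Five clicks:** I turned it 75° back from click zero and let go. The white line then read -89.5°, against about -59.5° at the start, which is exactly 2 clicks below the start and so 5 open.
- **Lever:** I pushed it with closed fingers until it stopped moving, pressing with about 10 N. The last picture shows it in line with the pipe.
- **Bench:** The tool was lifted clear with nothing touching. The beakers, flask and spanner visible in the last pictures stood where they had been.

**Checks that disagreed:** The torque reading did not show the 0.1–0.15 N·m I expected at the clicks before the stop. I relied on the line in the images and on the torque rise at the stop instead. My script for measuring the lever angle also gave inconsistent headings (106° and 113°, with 106° expected for open), so "fully open" rests on the stop force and the picture. I did not re-read the white line after moving the lever, because it was out of view, but nothing had touched the knob since.

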